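Pull down the cupboard's fall flap with the hook

TASK

Open the small bench cupboard under its lamp: take the pull hook from its rest, put the hook's prong through the screw eye on the flap, and swing the flap down smoothly past its balance point, keeping the prong in the eye until the flap lies fully open. Then unhook and lay the pull hook back in the two forks of its rest, pointing the way it did. Keep the robot itself off the cupboard and its lamp, and leave the bottles and the sanding block where they are.

Things in the scene. Friction and masses are not known exactly. Their poses are not given: they have to be found in the camera images.
- cupboard: Plywood cupboard, 110 deep (x) x 280 wide (y) x 356 high, fixed. Origin: centre of its underside; -x front, z up. Open bays below, fall flap above. On arms, a lamp bar 52 deep x 240 wide, 523 to 549 above the bench, centred 191 before the front face: an upright gripper with the hook in the eye meets it; one leaning 25 to 40 deg back to the robot, hook rising to the eye, passes.
- flap (a joint): The flap's hinge, rad. 0 shut (upright, flush with the front), 1.5 fully open (level, held by its stays). Flap 252 wide x 122 high x 12 thick. Springs push it shut below about 0.45; past that its own weight takes it down, damped, and holds it open. Moving it slowly (about 60 mm/s at the eye) needs about 1 N at the eye.
- flap_eye (a point): Centre of the screw eye on the flap: steel ring of 5 wire, 26 clear inside, standing 26 in front of the flap's face, 100 from the hinge, mid-width (315 above the bench when shut). Its hole runs along y (parallel to the hinge): a prong enters sideways and can turn in it. Axes as the cupboard's when shut; turns with the flap.
- flap_hinge (a point): Middle of the flap's hinge line, along y at the lower edge of its front face, 215 above the bench. Axes as the cupboard's. The open flap lies level towards -x from here, 12 thick, its eye 26 below it: draw the hook back from under it before lifting. A vice (up to 145 high) and a grinder (290 high) stand left and right of the space before the cupboard.
- hook_grip (a point): Loose pull hook, about 0.18 kg, 220 long. Point: where to hold it, near its balance point. x runs to its bent end, z up as it rests. Wooden handle, 20 (y) x 24 (z) section, from x = -85 to 25, then a steel rod of 7 diameter on the same line to x = 135, bent there square into a prong 32 long towards -y (the right as seen from the handle).
- hook_tip (a point): End of the prong, at 131, -32, 0 in the axes of hook_grip (same axes).
- rest: Fixed steel rest for the hook, base 185 x 50. Origin: on the bench under where hook_grip lies; x towards the bent end, y as the hook's. The hook lies level in it, hook_grip 45.5 above the bench. Two upright forks, 6 thick, open at the top: at x = -66 a 28 wide slot for the handle (floor 33.5, top 52), at x = 90 a 20 wide slot for the rod (floor 42, top 58).
- oil_bottle: Bystander: white oil bottle with red cap, 56 diameter x 160 high; origin under its centre.
- glue_bottle: Bystander: yellow glue bottle with black cap, 42 diameter x 110 high; origin under its centre.
- sanding_block: Bystander: cork sanding block, 58 x 92 x 28 high; origin under its centre.

How it is judged:
By the outcome, as a careful person would: the job done as asked, in the order asked, and still so for the second after the job is handed in, with the robot touching nothing.
It also fails if it takes over 54 s, if anything falls off the work surface, if the arm or the gripper's body presses on something with over 40 N, if the wrist force passes 120 N, or if a joint passes its speed limit or range.

ROBOT

A 7-joint arm with a two-finger parallel gripper is mounted at the origin on a cart in front of the work surface, level with it; the furniture and walls round the work are solid. World frame = base frame: x ahead of the robot, y to its left, z up, the work surface at z = 0. Lengths are in m, angles in rad, forces in N, time in s.
With the tool pointing down it reaches from about 0.425 to 0.95 m from the base axis. Payload 16.7 kg.
Tool frame: the origin (TCP) lies between the finger pads; the fingertips stand 14 mm ahead of it and the grasp point (between the pads) lies 5 mm behind it; z points along the fingers, y is the line along which they close (so a half turn about z gives the same grasp; the last joint's range is limited). The gripper opens to 94 mm and grips with 3 to 60 N. Pads are 16 mm wide; open, the fingers measure 119 mm over their backs; the gripper's body (75 mm by 177 mm) begins 78 mm behind the grasp point.
Start: joints at [-1.349, 0.426, 0.074, 1.606, -0.034, 1.111, -0.067], TCP at [0.245, 0.629, 0.183] pointing down, gripper open.
Joint ranges: [-2.85, 2.85], [-0.5, 2.14], [-1.23, 1.37], [0.21, 2.46], [-1.02, 4.16], [0.16, 2.05], [-2.73, 2.73]. Speed limits (rad/s): [1.89, 1.89, 2.39, 2.39, 3.01, 3.01, 3.01].

INTERFACE

Orientations are given as a rotation vector (axis times angle).
In Python, from bench import manip, eoat, eyes gives the robot as it stands. Calls block until the motion is done:
- manip.move_ptp(position, orientation): joint-space move of the TCP to a pose.
- manip.servo_line(position, rotation=None, rate=0.15, until_force=None): straight line of the TCP; rotation=None keeps the orientation; rate is the mean speed in m/s. With until_force (N) it stops when the force on the tool has changed by that much, and returns True; else False.
- manip.move_joints(angles): joint-space move.
- eoat.command_gripper(opening, grasp_force=None): finger opening in m; grasp_force is the grip in N (None keeps the last); returns when the fingers have stopped.
- manip.sleep(seconds).
- manip.ik(position, orientation): joint angles nearest the present ones, or None.
- manip.read_state(): the state.
- eyes.snapshot(name): name is "scene" or "side" or "wrist"; returns a dict with "image" (400x640x3 uint8, red, green, blue), "range_z" (400x640 float32, m along the optical axis (not along the pixel's ray), 0 where there is no reading), "camera_matrix" (3x3 intrinsics, pixels), "world_from_camera" (4x4, takes a point from camera to world coordinates). Camera axes: x right, y down, z forward; pixel columns grow to the right and rows downward; lengths in m; the calibration is good to about 2 mm. A picture is of the moment at which its call begins.
A pose or a line that the arm cannot do raises manip.PlanningError and nothing moves.
- manip.finish_job(): hands the job in; it is judged then, once.
Trained networks look in the newest picture that a camera, given by its name, has taken for a name from the list of things; names that differ only in an ending like _2 or _b are one class to them, and where a whole thing is asked for, a point or a joint stands for the part that bears it (a point fixed in the world has none). Each returns a list of dicts, best first, with "conf" (0 to 1); they miss things now and then, are a little off and sometimes report something else, mostly with a low value. They report only what shows in the picture. A call takes as long as a camera call.
- eyes.masks_of(thing, camera): "mask" (400x640 bool, what is visible of it) and "extent" ([left, top, width, height] in pixels, round what is visible of it).
- eyes.landmark_of(thing, camera): "xy" ([column, row] in pixels: a listed point, or the origin of a listed thing).
The state is a dict: "time_s": time; "joint_pos": joint angles; "qd": joint speeds; "effort": joint torques, N m; "position": TCP position; "ee_rot": TCP orientation; "force": force on the tool from outside, world axes, zero at the start; "torque": the same for the moment, N m; "gripper_width": finger opening in m; "gripper_force": force on a finger pad.
Only numpy, scipy, OpenCV 4.12 (cv2) and the standard library are available. Lean on these libraries where they do the work, as an engineer would, in place of code of your own. Each camera call takes 0.05 s, during which the arm holds its last target. There are 200 camera calls.

## Working session

There is one attempt and no reset: what is moved stays moved. The work goes in short steps, each a Python script; the robot and the scene stay as the last script left them, time stands still between calls to the robot, and variables do not carry over. Pictures are saved under pics/ and viewed, at most 10 in all, crops included, and the job is handed in when it is done.

```bash
mkdir -p pics; ls
cat > h.py <<'E'
import numpy as np, cv2
from bench import manip, eoat, eyes
from scipy.spatial.transform import Rotation as R
def pt(s,xy,z=None,r=4):
    """pixel -> world; with z given intersects plane z, else uses depth"""
    K=s["camera_matrix"];T=s["world_from_camera"]
    d=np.linalg.inv(K)@np.array([xy[0],xy[1],1.])
    if z is None:
        u,v=int(round(xy[0])),int(round(xy[1]))
        w=s["range_z"][max(0,v-r):v+r+1,max(0,u-r):u+r+1];w=w[w>0]
        q=d*np.median(w)
        return T[:3,:3]@q+T[:3,3]
    D=T[:3,:3]@d; o=T[:3,3]
    return o+D*(z-o[2])/D[2]
def cloud(s,m):
    v,u=np.nonzero(m&(s["range_z"]>0));z=s["range_z"][v,u]
    K=s["camera_matrix"];T=s["world_from_camera"]
    q=np.linalg.inv(K)@np.vstack([u*z,v*z,z]); return (T[:3,:3]@q).T+T[:3,3]
def save(n,s): cv2.imwrite("pics/"+n,s["image"][:,:,::-1])
E
python3 - <<'E'
from h import *
np.set_printoptions(precision=3,suppress=True)
for c in ["scene","side","wrist"]:
    s=eyes.snapshot(c);save(c+"0.png",s);print(c,s["world_from_camera"][:3,3],s["world_from_camera"][:3,2])
    for t,z in [("flap_eye",.315),("flap_hinge",.215),("hook_grip",.0455),("hook_tip",.0455),("rest",None),("cupboard",0),("oil_bottle",0),("glue_bottle",0),("sanding_block",0)]:
        l=eyes.landmark_of(t,c)
        for a in l[:2]: print(t,round(a["conf"],2),np.round(a["xy"]),pt(s,a["xy"],z if z is not None else 0),pt(s,a["xy"]))
i=np.vstack([cv2.imread("pics/scene0.png"),cv2.imread("pics/side0.png")]);cv2.imwrite("pics/a.png",cv2.resize(i,(480,600)))
E
```

```text
pics
scene [ 0.201 -0.74   0.772] [ 0.382  0.733 -0.563]
flap_eye 0.96 [339. 155.] [0.645 0.008 0.315] [0.674 0.058 0.285]
flap_hinge 0.74 [347. 187.] [0.674 0.01  0.215] [0.669 0.003 0.22 ]
hook_grip 0.66 [248. 198.] [0.499 0.315 0.045] [0.464 0.19  0.132]
hook_grip 0.35 [286. 188.] [0.63  0.318 0.045] [0.656 0.381 0.002]
hook_tip 0.46 [284. 188.] [0.627 0.321 0.045] [0.652 0.384 0.002]
rest 0.68 [246. 208.] [0.497 0.331 0.   ] [0.449 0.156 0.126]
cupboard 0.58 [359. 250.] [ 0.72  -0.004  0.   ] [ 0.702 -0.03   0.026]
glue_bottle 0.8 [377. 335.] [ 0.603 -0.274  0.   ] [ 0.5   -0.393  0.197]
glue_bottle 0.56 [340. 159.] [0.937 0.491 0.   ] [0.674 0.051 0.276]
sanding_block 0.66 [342. 155.] [0.959 0.518 0.   ] [0.673 0.044 0.291]
side [-0.25  -0.568  1.187] [ 0.59   0.416 -0.692]
flap_eye 0.85 [340. 161.] [0.651 0.011 0.315] [0.67  0.023 0.296]
flap_hinge 0.82 [349. 186.] [ 0.674 -0.007  0.215] [ 0.67  -0.009  0.219]
hook_grip 0.58 [229. 210.] [0.502 0.337 0.046] [0.497 0.33  0.054]
hook_tip 0.6 [255. 188.] [0.633 0.343 0.046] [0.662 0.373 0.008]
rest 0.73 [231. 221.] [0.496 0.331 0.   ] [0.408 0.225 0.141]
cupboard 0.86 [352. 221.] [0.74  0.009 0.   ] [ 0.688 -0.021  0.063]
oil_bottle 0.76 [433. 266.] [ 0.73  -0.294  0.   ] [ 0.697 -0.304  0.04 ]
oil_bottle 0.47 [254. 190.] [0.658 0.374 0.   ] [0.653 0.369 0.006]
glue_bottle 0.73 [408. 290.] [ 0.606 -0.277  0.   ] [ 0.488 -0.317  0.163]
sanding_block 0.65 [431. 267.] [ 0.721 -0.293  0.   ] [ 0.695 -0.3    0.033]
sanding_block 0.31 [254. 190.] [0.656 0.374 0.   ] [0.652 0.37  0.006]
wrist [0.177 0.656 0.384] [ 0.232 -0.09  -0.969]
```

View pics/scene0.png

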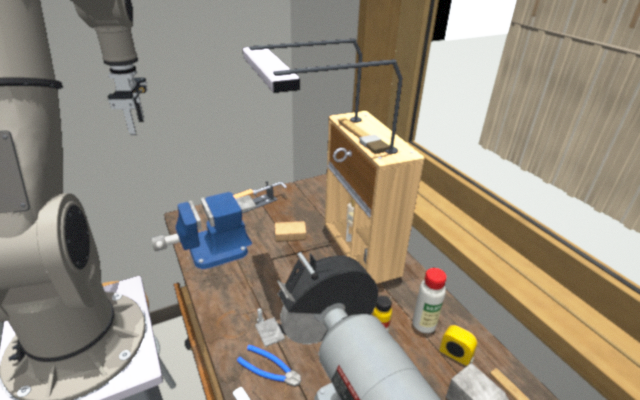

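View pics/side0.png

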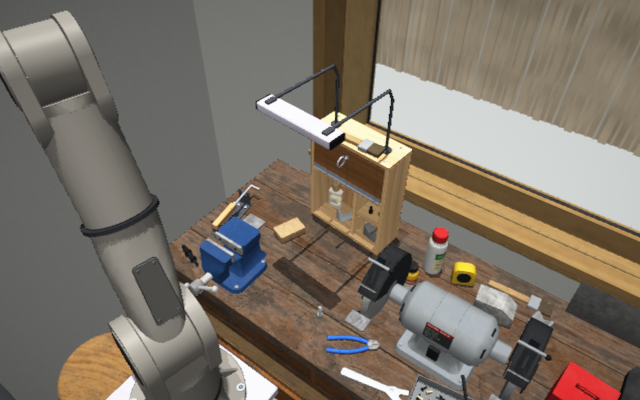

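Scene: cupboard with ring eye at (340,157), grinder at front right and vice at left. The hook lies behind the vice at about (245,195) in the scene view and (232,212) in the side view. The sanding block is at (290,230). Next I check camera mounting, IK for the key poses, and move over the hook.

```bash
cat >> h.py <<'E'
def rot(yaw,lean,flip):
    """tool for hook with heading yaw, bent end rising by lean; flip chooses half turn"""
    c,s=np.cos(yaw),np.sin(yaw); cl,sl=np.cos(lean),np.sin(lean)
    hx=np.array([c*cl,s*cl,sl]);hy=np.array([-s,c,0]);z=-np.cross(hx,hy)
    y=hy if not flip else -hy
    return R.from_matrix(np.column_stack([np.cross(y,z),y,z])).as_rotvec()
E
python3 - <<'E'
from h import *
np.set_printoptions(precision=3,suppress=True)
st=manip.read_state();print(st["time_s"],st["ee_rot"])
s=eyes.snapshot("wrist");M=R.from_rotvec(st["ee_rot"]).as_matrix()
print(M,"cam in tool",M.T@(s["world_from_camera"][:3,3]-st["position"]))
yaw=np.deg2rad(16)
for f in (0,1):
    print(f,"grasp",manip.ik([.5,.333,.05],rot(yaw,0,f)))
    for l in (25,30,35,40):
        l=np.deg2rad(l)
        for e in ([.648,.019,.315],[.572,.019,.196],[.648,.06,.315]):
            p=np.array(e)-.131*np.array([np.cos(l),0,np.sin(l)])
            print(f,l,e,manip.ik(p,rot(0,l,f)))
# obstacles near: from side cam & scene, heights
s=eyes.snapshot("side");P=cloud(s,np.ones((400,640),bool))
s=eyes.snapshot("scene");P=np.vstack([P,cloud(s,np.ones((400,640),bool))])
P=P[(P[:,0]>.3)&(P[:,0]<.68)&(abs(P[:,1])<.5)&(P[:,2]>.06)&(P[:,2]<.6)]
for y in np.arange(-.4,.45,.05):
    print("%.2f"%y,[("%.2f"%P[(P[:,1]>=y)&(P[:,1]<y+.05)&(P[:,0]>=x)&(P[:,0]<x+.05)][:,2].max()) if ((P[:,1]>=y)&(P[:,1]<y+.05)&(P[:,0]>=x)&(P[:,0]<x+.05)).any() else '-' for x in np.arange(.3,.68,.05)])
E
```

```text
1.5 [-0.579 -3.088  0.   ]
[[-0.932  0.362 -0.   ]
 [ 0.362  0.932 -0.   ]
 [ 0.    -0.    -1.   ]] cam in tool [ 0.073  0.    -0.201]
0 grasp [-0.74   0.456  0.058  1.891 -0.036  0.796  1.187]
0 0.4363323129985824 [0.648, 0.019, 0.315] [-1.044 -0.28   0.686  2.213  0.462  0.776  0.958]
0 0.4363323129985824 [0.572, 0.019, 0.196] [-0.166 -0.124 -0.113  2.462  0.272  0.395  1.06 ]
0 0.4363323129985824 [0.648, 0.06, 0.315] [-1.034 -0.233  0.602  2.203  0.443  0.771  0.889]
0 0.5235987755982988 [0.648, 0.019, 0.315] [-1.068 -0.319  0.679  2.29   0.619  0.686  0.803]
0 0.5235987755982988 [0.572, 0.019, 0.196] None
0 0.5235987755982988 [0.648, 0.06, 0.315] [-1.061 -0.265  0.596  2.28   0.602  0.681  0.727]
0 0.6108652381980153 [0.648, 0.019, 0.315] [-1.068 -0.334  0.665  2.365  0.8    0.592  0.622]
0 0.6108652381980153 [0.572, 0.019, 0.196] None
0 0.6108652381980153 [0.648, 0.06, 0.315] [-1.067 -0.277  0.579  2.353  0.79   0.593  0.534]
0 0.6981317007977318 [0.648, 0.019, 0.315] [-1.048 -0.322  0.645  2.436  1.031  0.496  0.388]
0 0.6981317007977318 [0.572, 0.019, 0.196] None
0 0.698131700
[... 1395 characters left out ...]
, '-', '-', '-', '-']
-0.15 ['-', '-', '-', '-', '-', '-', '-', '0.36']
-0.10 ['-', '-', '0.55', '0.56', '0.56', '0.56', '0.56', '0.56']
-0.05 ['-', '-', '0.55', '0.55', '0.55', '-', '-', '0.37']
-0.00 ['-', '-', '-', '0.55', '0.55', '-', '0.33', '0.36']
0.05 ['-', '-', '-', '0.56', '0.55', '0.56', '0.56', '0.56']
0.10 ['0.15', '0.15', '0.15', '0.56', '0.56', '0.56', '0.56', '0.55']
0.15 ['0.15', '0.15', '0.15', '0.14', '-', '-', '-', '-']
0.20 ['0.15', '0.15', '0.15', '0.13', '-', '-', '-', '-']
0.25 ['-', '-', '-', '-', '-', '-', '-', '-']
0.30 ['-', '-', '0.06', '0.07', '0.06', '0.06', '-', '-']
0.35 ['-', '-', '-', '-', '-', '0.06', '-', '-']
0.40 ['-', '-', '-', '-', '-', '-', '-', '-']
```

Run:
```python
from h import *
np.set_printoptions(precision=3,suppress=True)
manip.move_ptp([.49,.335,.2],rot(np.deg2rad(16),0,0))
st=manip.read_state();print(st["time_s"],st["position"],st["joint_pos"])
s=eyes.snapshot("wrist");save("w1.png",s)
for t,z in [("hook_grip",.0455),("hook_tip",.0455),("rest",0)]:
    for a in eyes.landmark_of(t,"wrist")[:2]: print(t,round(a["conf"],2),np.round(a["xy"]),pt(s,a["xy"],z),pt(s,a["xy"],r=1))
# rod/handle line from depth
for t in ("hook_grip","rest"):
    m=eyes.masks_of(t,"wrist")
    if m:
        P=cloud(s,m[0]["mask"]);P=P[P[:,2]>.035] if t=="hook_grip" else P
        c=P.mean(0);u=np.linalg.svd(P[:,:2]-c[:2],full_matrices=False)[2][0];print(t,m[0]["conf"],len(P),c,u*np.sign(u[0]),np.rad2deg(np.arctan2(u[1],u[0])),np.percentile(P,[2,98],axis=0))
```

```text
3.075 [0.489 0.336 0.2  ] [-0.796  0.279  0.105  1.779 -0.033  1.085  1.171]
hook_grip 0.88 [314. 187.] [0.496 0.337 0.045] [0.493 0.337 0.057]
hook_grip 0.45 [277. 292.] [0.63  0.33  0.045] [0.657 0.332 0.001]
hook_tip 0.95 [274. 294.] [0.634 0.327 0.045] [0.634 0.327 0.046]
rest 0.73 [314. 181.] [0.498 0.338 0.   ] [0.487 0.335 0.057]
hook_grip 0.88 2742 [0.501 0.336 0.054] [0.989 0.148] 8.535525567148932 [[0.42  0.317 0.046]
 [0.633 0.361 0.058]]
rest 0.96 4225 [0.518 0.341 0.01 ] [0.982 0.19 ] 10.981804625085081 [[ 0.424  0.305 -0.   ]
 [ 0.59   0.374  0.055]]
```

View pics/w1.png

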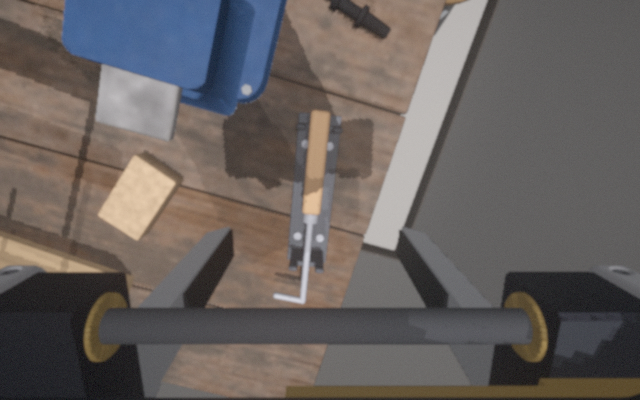

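The wrist view shows the handle from (319,111) to (311,214), the rod's bend at (303,300) and the prong tip at (275,296). I'll fit the axis from the handle and rod depth points.

Run:
```python
from h import *
np.set_printoptions(precision=4,suppress=True)
s=eyes.snapshot("wrist")
for p,z in [((319.5,111),.0575),((311,214),.0575),((316,150),.0575),((303,299),.049),((308,240),.049)]: print(p,pt(s,p,z))
m=eyes.masks_of("hook_grip","wrist")[0]["mask"];P=cloud(s,m);H=P[P[:,2]>.053]
c=H.mean(0);u=np.linalg.svd(H[:,:2]-c[:2],full_matrices=False)[2][0];u*=np.sign(u[0]);t=(H[:,:2]-c[:2])@u
print("handle",c,u,np.rad2deg(np.arctan2(u[1],u[0])),t.min(),t.max(),"grip est",c[:2]+u*(t.min()+.085),c[:2]+u*(t.max()-.025))
```

```text
(319.5, 111) [0.4176 0.3199 0.0575]
(311, 214) [0.5226 0.3411 0.0575]
(316, 150) [0.4555 0.3273 0.0575]
(303, 299) [0.6283 0.3614 0.049 ]
(308, 240) [0.5554 0.3469 0.049 ]
handle [0.4688 0.3315 0.0565] [0.983  0.1838] 10.593154648334027 -0.05323096465150095 0.06724575714228216 grip est [0.5    0.3373] [0.5103 0.3393]
```

Run:
```python
from h import *
np.set_printoptions(precision=3,suppress=True)
P=[]
for c in ("scene","side"):
    s=eyes.snapshot(c);P.append(cloud(s,np.ones((400,640),bool)))
P=np.vstack(P);Q=P[(P[:,2]>.1)&(P[:,2]<.17)&(P[:,0]>.3)&(P[:,0]<.6)&(P[:,1]>.08)&(P[:,1]<.3)]
for x in np.arange(.3,.6,.03):
    q=Q[(Q[:,0]>=x)&(Q[:,0]<x+.03)]
    if len(q)>3: print(round(x,2),len(q),q[:,1].min(),np.percentile(q[:,1],98),q[:,1].max(),q[:,2].max())
yaw=np.deg2rad(11.1);r=rot(yaw,0,0);d=np.array([np.cos(yaw),np.sin(yaw),0])
q=Q[Q[:,1]<.26];rel=q[:,:2]-[.499,.3365];a=rel@d[:2];b=rel@[-d[1],d[0]]
n=abs(a)<.045;print("closest lateral in body band",b[n].max() if n.any() else None)
if (not n.any()) or b[n].max()<-.1:
    eoat.command_gripper(.05)
    manip.move_ptp([.499,.3365,.12],r)
    manip.servo_line([.499,.3365,.0415],rate=.1,until_force=15)
    eoat.command_gripper(0,50)
    st=manip.read_state();print(st["time_s"],st["position"],st["ee_rot"],r,st["gripper_width"],st["gripper_force"],st["force"])
```

```text
0.3 509 0.12553318524397128 0.2268447699588702 0.23378071210698714 0.15076096301370323
0.33 574 0.1254341688814924 0.22621096041411867 0.2331609316061266 0.14812102875290312
0.36 739 0.12396942066032479 0.22869656133404778 0.23591162735006066 0.1518783147974312
0.39 703 0.12452690334777161 0.22950603734411879 0.23593304758722322 0.14821006251233926
0.42 352 0.12457727071641089 0.22348097370533443 0.23246644120795457 0.14827154304896917
0.45 244 0.14632939362326736 0.20606170659324508 0.20957382713266115 0.13604537938011174
closest lateral in body band None
6.6167 [0.499 0.337 0.041] [ 0.304 -3.127 -0.   ] [ 0.304 -3.127 -0.   ] 0.0005038441705884763 0.0 [-0.482  0.13   0.678]
```

Run:
```python
from h import *
s=eyes.snapshot("wrist");save("w2.png",s)
b=eyes.snapshot("side");c=cv2.resize(b["image"][150:270,150:350],(640,384),interpolation=cv2.INTER_CUBIC)
i=np.vstack([s["image"],c])[:,:,::-1];cv2.imwrite("pics/w2b.png",cv2.resize(i,(480,588)))
print(manip.read_state()["gripper_width"])
```

```text
0.00027173432428205974
```

View pics/w2b.png

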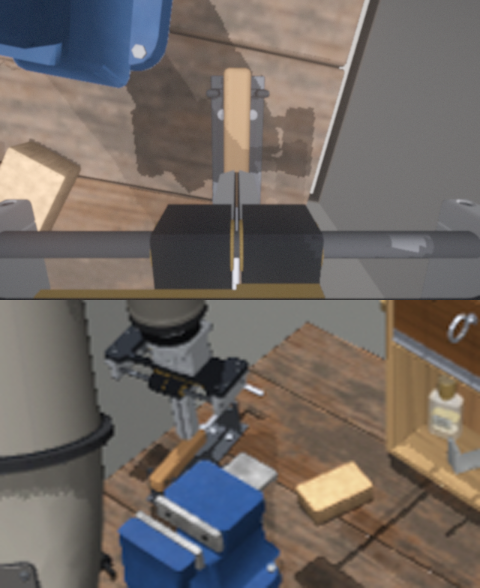

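The picture shows the fingers fully closed at about (237,175–285), seemingly with the handle's end right at them and the hook still lying in its rest. I'll check with depth where the fingertips and handle really are.

Run:
```python
from h import *
np.set_printoptions(precision=3,suppress=True)
s=eyes.snapshot("wrist");st=manip.read_state()
M=R.from_rotvec(st["ee_rot"]).as_matrix();K=s["camera_matrix"];T=s["world_from_camera"]
for q in ([0,0,.014],[0,0,0],[0,0,-.05],[.085,0,-.005]):
    w=M@q+st["position"];c=T[:3,:3].T@(w-T[:3,3]);p=K@c;print(q,w,(p/p[2])[:2])
for v in list(range(90,330,10)):
    print(v,pt(s,(316,v),r=0),pt(s,(310,v),r=0))
for t in ("hook_grip","hook_tip"):
    print(t,[(a["conf"],a["xy"],pt(s,a["xy"],.0455)) for a in eyes.landmark_of(t,"wrist")[:1]])
```

```text
[0, 0, 0.014] [0.499 0.337 0.027] [314.241 223.016]
[0, 0, 0] [0.499 0.337 0.041] [314.185 230.084]
[0, 0, -0.05] [0.499 0.337 0.091] [313.908 264.849]
[0.085, 0, -0.005] [0.416 0.32  0.046] [314.2    89.149]
90 [ 0.413  0.321 -0.001] [0.414 0.317 0.   ]
100 [0.421 0.322 0.058] [0.422 0.319 0.058]
110 [0.426 0.323 0.057] [0.427 0.32  0.055]
120 [0.432 0.324 0.059] [0.432 0.321 0.057]
130 [0.437 0.325 0.058] [0.437 0.322 0.057]
140 [0.442 0.326 0.056] [0.443 0.323 0.057]
150 [0.447 0.327 0.058] [0.448 0.324 0.057]
160 [0.453 0.329 0.056] [0.454 0.325 0.057]
170 [0.458 0.33  0.056] [0.459 0.326 0.058]
180 [0.464 0.331 0.057] [0.465 0.327 0.057]
190 [0.47  0.332 0.056] [0.47  0.328 0.057]
200 [0.476 0.333 0.056] [0.476 0.33  0.057]
210 [0.481 0.334 0.057] [0.482 0.331 0.058]
220 [0.487 0.335 0.059] [0.488 0.332 0.058]
230 [0.491 0.336 0.064] [0.49  0.332 0.068]
240 [0.491 0.336 0.08 ] [0.49  0.333 0.082]
250 [0.491 0.336 0.093] [0.489 0.333 0.097]
260 [0.491 0.336 0.102] [0.489 0.333 0.108]
270 [0.496 0.337 0.103] [0.489 0.333 0.117]
280 [0.5   0.338 0.104] [0.489 0.333 0.126]
290 [0.505 0.339 0.104] [0.49  0.333 0.132]
300 [0.543 0.346 0.048] [0.468 0.33  0.175]
310 [0.471 0.332 0.175] [0.469 0.33  0.178]
320 [0.471 0.332 0.178] [0.47 0.33 0.18]
hook_grip [(0.7, [317.8, 232.3], array([0.499, 0.339, 0.046]))]
hook_tip []
```

Run:
```python
from h import *
np.set_printoptions(precision=3,suppress=True)
eoat.command_gripper(.05,50);print(manip.read_state()["gripper_width"])
a=eyes.snapshot("wrist")
eoat.command_gripper(.015,50);st=manip.read_state();print(st["gripper_width"],st["gripper_force"],st["time_s"])
b=eyes.snapshot("wrist")
cv2.imwrite("pics/w3.png",np.hstack([a["image"][80:,160:480],b["image"][80:,160:480]])[:,:,::-1])
```

```text
0.05004072505730006
0.015019344023078115 0.0 8.5333
```

View pics/w3.png

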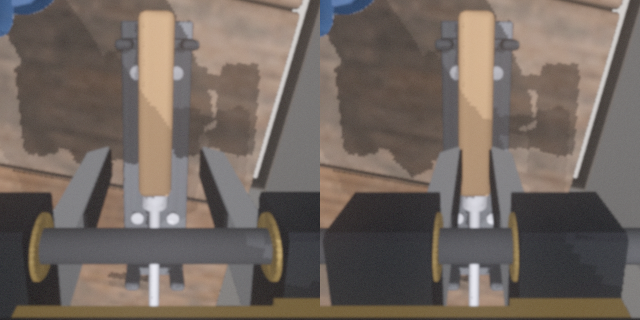

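Run:
```python
from h import *
np.set_printoptions(precision=3,suppress=True)
eoat.command_gripper(.05,50)
s=eyes.snapshot("wrist")
for u in (255,262,366,372,380):
  for v in (226,232,240,250,262): print(u,v,pt(s,(u,v),r=0))
st=manip.read_state();print(st["position"],st["joint_pos"],manip.ik(st["position"],st["ee_rot"]))
```

```text
255 226 [ 0.52   0.294 -0.001]
255 232 [0.495 0.303 0.072]
255 240 [0.495 0.305 0.084]
255 250 [0.495 0.308 0.097]
255 262 [0.495 0.309 0.107]
262 226 [ 0.519  0.299 -0.001]
262 232 [0.495 0.307 0.072]
262 240 [0.495 0.309 0.083]
262 250 [0.496 0.31  0.092]
262 262 [0.499 0.312 0.098]
366 226 [ 0.503  0.378 -0.001]
366 232 [0.484 0.362 0.071]
366 240 [0.485 0.361 0.081]
366 250 [0.488 0.361 0.088]
366 262 [0.494 0.362 0.089]
372 226 [ 0.502  0.382 -0.001]
372 232 [0.483 0.365 0.071]
372 240 [0.484 0.364 0.083]
372 250 [0.484 0.361 0.096]
372 262 [0.486 0.36  0.105]
380 226 [0.501 0.388 0.   ]
380 232 [0.483 0.37  0.071]
380 240 [0.483 0.368 0.082]
380 250 [0.483 0.365 0.096]
380 262 [0.484 0.363 0.109]
[0.499 0.336 0.041] [-0.779  0.47   0.101  1.895 -0.065  0.78   1.122] [-0.779  0.47   0.101  1.895 -0.065  0.78   1.122]
```

The depth shows the fingertips at z ≈ 0.07, while the stated TCP (0.041) would put them at 0.027. The handle top at 0.057 and the bench at 0 both read correctly, so the real fingertips sit about 41 mm short of the stated frame. I'll go down further with a force guard, re-measuring on the way.

```bash
cat >> h.py <<'E'
def tipz(s):
    P=cloud(s,np.ones((400,640),bool)); st=manip.read_state()
    M=R.from_rotvec(st["ee_rot"]).as_matrix(); q=(P-st["position"])@M
    w=st["gripper_width"]/2
    k=(abs(q[:,0])<.012)&(abs(q[:,1])>w-.002)&(abs(q[:,1])<w+.012)&(q[:,2]<.016)&(q[:,2]>-.06)
    return np.percentile(q[k][:,2],[90,97,99.5]),k.sum()
E
python3 - <<'E'
from h import *
np.set_printoptions(precision=4,suppress=True)
print(tipz(eyes.snapshot("wrist")))
p=np.array([.499,.3365,.02])
print(manip.servo_line(p,rate=.1,until_force=8));print(tipz(eyes.snapshot("wrist")))
s=eyes.snapshot("side");P=cloud(s,np.ones((400,640),bool));P=P[(np.hypot(P[:,0]-.499,P[:,1]-.3365)<.045)];print("side heights",np.histogram(P[:,2],np.arange(0,.2,.01)))
p[2]=.0005
print(manip.servo_line(p,rate=.05,until_force=8));print(tipz(eyes.snapshot("wrist")))
st=manip.read_state();print(st["position"],st["force"],st["time_s"])
E
```

```text
(array([-0.0287, -0.0243, -0.0223]), np.int64(1943))
False
(array([-0.0277, -0.0233,  0.0159]), np.int64(2002))
side heights (array([ 62,   3,   0,   7,  35, 104,  46,  29,  33,  21,  33,  25,  13,
         8,   9,  50,  47,  46,  65]), array([0.  , 0.01, 0.02, 0.03, 0.04, 0.05, 0.06, 0.07, 0.08, 0.09, 0.1 ,
       0.11, 0.12, 0.13, 0.14, 0.15, 0.16, 0.17, 0.18, 0.19]))
False
(array([0.0012, 0.0018, 0.0022]), np.int64(2956))
[0.499  0.3365 0.0005] [-0.0067 -0.0596  0.4033] 10.4583
```

Run:
```python
from h import *
np.set_printoptions(precision=4,suppress=True)
eoat.command_gripper(0,50)
st=manip.read_state();print(st["gripper_width"],st["gripper_force"],st["force"],st["time_s"])
if st["gripper_width"]>.015:
    p=np.array(st["position"]);print(p)
    manip.servo_line(p+[0,0,.03],rate=.1)
    s=eyes.snapshot("wrist");save("w4.png",s)
    for t in ("hook_tip","hook_grip"): print(t,[(a["conf"],a["xy"],pt(s,a["xy"],r=1),pt(s,a["xy"],.0755)) for a in eyes.landmark_of(t,"wrist")[:1]])
    manip.servo_line(p+[0,0,.25],rate=.2)
    st=manip.read_state();print(st["gripper_width"],st["force"],st["time_s"],st["joint_pos"])
    yaw=0
    s=eyes.snapshot("side");print([(a["conf"],a["xy"],pt(s,a["xy"],.315)) for a in eyes.landmark_of("flap_eye","side")[:1]])
    m=eyes.masks_of("flap_eye","side");print([(x["conf"],x["extent"]) for x in m[:2]])
    for l in (25,30,35):
        a=np.deg2rad(l);h=np.array([np.cos(a),0,np.sin(a)]);z=np.array([np.sin(a),0,-np.cos(a)])
        for e in ([.648,.075,.315],[.648,.02,.315]): print(l,e,manip.ik(np.array(e)-.131*h+.046*z,rot(0,a,0)))
    for l in (0,10,15,20,25):
        a=np.deg2rad(l);h=np.array([np.cos(a),0,np.sin(a)]);z=np.array([np.sin(a),0,-np.cos(a)]);print(l,manip.ik(np.array([.572,.02,.196])-.131*h+.046*z,rot(0,a,0)))
```

```text
0.019462728350673565 49.98138070106506 [0.1177 0.0734 1.5722] 11.0333
[0.499  0.3366 0.0006]
hook_tip []
hook_grip [(0.9, [316.7, 258.7], array([0.4928, 0.3368, 0.0871]), array([0.498 , 0.3379, 0.0755]))]
0.01970255520606356 [-0.5963  0.0407 -1.8544] 12.8833 [-0.8054  0.2546  0.1284  1.7018 -0.0347  1.1891  1.0965]
[(0.8, [339.3, 160.5], array([0.6503, 0.0145, 0.315 ]))]
[(0.65, [314.4, 145.7, 71.2, 57.5])]
25 [0.648, 0.075, 0.315] [-0.6621 -0.0697  0.294   2.2096  0.3029  0.6087  0.9911]
25 [0.648, 0.02, 0.315] [-0.6209 -0.0927  0.3823  2.2255  0.2396  0.5885  1.1664]
30 [0.648, 0.075, 0.315] [-0.6399 -0.0756  0.2524  2.2745  0.4517  0.4903  0.8351]
30 [0.648, 0.02, 0.315] [-0.6104 -0.1013  0.3589  2.2918  0.3602  0.4583  1.0421]
35 [0.648, 0.075, 0.315] [-0.5536 -0.0651  0.1511  2.3336  0.6828  0.378   0.5932]
35 [0.648, 0.02, 0.315] [-0.5372 -0.0915  0.279   2.3529  0.5524  0.3251  0.8425]
0 [-0.5166  0.0705  0.3435  2.1586 -0.0299  0.9167  1.4151]
10 [-0.5859  0.0017  0.3713  2.2982  0.0585  0.672   1.3134]
15 [-0.605  -0.0197  0.3696  2.3661  0.1305  0.5426  1.233 ]
20 [-0.6032 -0.028   0.3485  2.4317  0.2423  0.408   1.1108]
25 None
```

```bash
cat >> h.py <<'E'
OFF=.046
def tcp(prong,lean,yaw=0):
    """TCP pose putting rod/prong bend axis (hook x=131,y=0) at point prong"""
    h=np.array([np.cos(yaw)*np.cos(lean),np.sin(yaw)*np.cos(lean),np.sin(lean)])
    M=R.from_rotvec(rot(yaw,lean,0)).as_matrix()
    return np.array(prong)-.131*h+OFF*M[:,2],rot(yaw,lean,0)
def eye(th,hinge,yaw=0):
    d=-.026*np.cos(th)-.1*np.sin(th)
    return np.array(hinge)+[d*np.cos(yaw),d*np.sin(yaw),.1*np.cos(th)-.026*np.sin(th)]
E
python3 - <<'E'
from h import *
np.set_printoptions(precision=4,suppress=True)
for c in ("side","scene"):
    s=eyes.snapshot(c)
    for t in ("flap","cupboard"):
        m=eyes.masks_of(t,c)
        if not m: continue
        P=cloud(s,cv2.erode(m[0]["mask"].astype(np.uint8),np.ones((5,5)))>0)
        P=P[(P[:,2]>.225)&(P[:,2]<.33)&(P[:,0]<.72)&(P[:,0]>.6)]
        if len(P)<50: continue
        x=np.median(P[:,0]);P=P[abs(P[:,0]-x)<.02]
        A=np.c_[P[:,1],P[:,2],np.ones(len(P))];k=np.ones(len(P),bool)
        for _ in range(4):
            f=np.linalg.lstsq(A[k],P[k,0],rcond=None)[0];r=P[:,0]-A@f;k=abs(r)<.004
        print(c,t,m[0]["conf"],k.sum(),"x=%.3f*y+%.3f*z+%.4f"%tuple(f),np.percentile(P[:,1],[1,99]))
l=np.deg2rad(34)
p,r=tcp([.648,.30,.315],l); manip.servo_line(p,r,rate=.25)
p,r=tcp([.648,.085,.315],l); manip.servo_line(p,r,rate=.25)
st=manip.read_state();print(st["time_s"],st["position"],p,st["gripper_width"])
for c in ("scene","side"):
    s=eyes.snapshot(c);save(c+"5.png",s)
    for t in ("flap_eye","hook_tip"): print(c,t,[(a["conf"],a["xy"],pt(s,a["xy"],.315)) for a in eyes.landmark_of(t,c)[:2]])
S=cv2.imread("pics/scene5.png")[90:240,240:440];D=cv2.imread("pics/side5.png")[100:250,240:440]
cv2.imwrite("pics/e5.png",cv2.resize(np.hstack([S,D]),(800,300),interpolation=cv2.INTER_CUBIC))
E
```

```text
side flap 0.68 1559 x=0.098*y+0.005*z+0.6726 [-0.113  0.112]
side cupboard 0.96 1904 x=0.097*y+0.004*z+0.6729 [-0.1378  0.1329]
scene flap 0.67 1592 x=0.095*y+0.005*z+0.6698 [-0.1106  0.1182]
scene cupboard 0.87 1900 x=0.092*y+0.005*z+0.6699 [-0.1359  0.1255]
15.85 [0.5651 0.0856 0.2038] [0.5651 0.085  0.2036] 0.01971146665331345
scene flap_eye [(0.96, [341.5, 156.5], array([ 0.6453, -0.0013,  0.315 ])), (0.72, [361.4, 247.6], array([ 0.5145, -0.3016,  0.315 ]))]
scene hook_tip [(0.69, [290.9, 232.9], array([ 0.4222, -0.2136,  0.315 ])), (0.66, [330.0, 149.3], array([0.6381, 0.0427, 0.315 ]))]
side flap_eye [(0.94, [339.7, 161.9], array([0.6459, 0.0101, 0.315 ]))]
side hook_tip [(0.86, [325.3, 157.7], array([0.6368, 0.053 , 0.315 ]))]
```

View pics/e5.png

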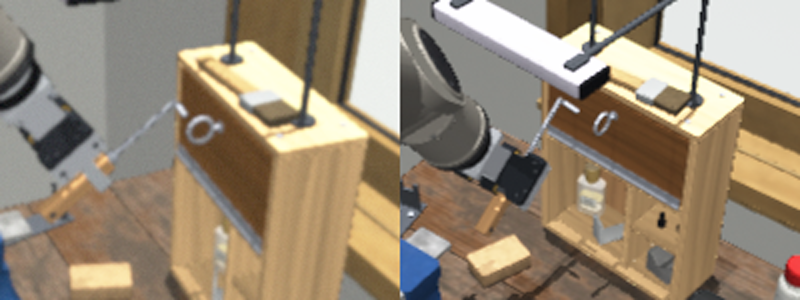

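The crops show the prong pointing right towards the ring, in scene at about (332,144) against the eye at (342,155). In side it is at about (329,154) against (342,161). The cupboard is yawed about −5.5°. I'll triangulate both points and align.

```bash
cat >> h.py <<'E'
def tri(obs):
    """least-squares meeting point of rays [(snapshot,xy),...]"""
    A=np.zeros((3,3));b=np.zeros(3);rs=[]
    for s,xy in obs:
        T=s["world_from_camera"];d=T[:3,:3]@np.linalg.inv(s["camera_matrix"])@[xy[0],xy[1],1];d/=np.linalg.norm(d)
        Q=np.eye(3)-np.outer(d,d);A+=Q;b+=Q@T[:3,3];rs.append((Q,T[:3,3]))
    x=np.linalg.solve(A,b);return x,[round(np.linalg.norm(Q@(x-o)),4) for Q,o in rs]
YAW=-.096
E
python3 - <<'E'
from h import *
np.set_printoptions(precision=4,suppress=True)
def look(tag,n):
    S={c:eyes.snapshot(c) for c in ("scene","side")};L={}
    for t in ("flap_eye","hook_tip"):
        L[t]={c:[a["xy"] for a in eyes.landmark_of(t,c) if abs(a["xy"][0]-335)<40 and abs(a["xy"][1]-155)<40][:1] for c in S}
        if all(L[t].values()): print(tag,t,L[t],tri([(S[c],L[t][c][0]) for c in S]))
    return S
S=look("before",0)
print("hand eye",tri([(S["scene"],(342,154.5)),(S["side"],(342,161.5))]),"hand tip",tri([(S["scene"],(332.5,144)),(S["side"],(329,154))]))
l=np.deg2rad(34);e=np.array([.646,.005,.315]);yh=np.array([-np.sin(YAW),np.cos(YAW),0])
b=e+.062*yh
p,r=tcp(b,l,YAW);manip.servo_line(p,r,rate=.1)
S=look("after",1);print("expected tip",e+.030*yh,manip.read_state()["time_s"])
S={k:v["image"] for k,v in S.items()}
cv2.imwrite("pics/e6.png",cv2.resize(np.hstack([S["scene"][110:200,290:390],S["side"][110:200,290:390]]),(800,360),interpolation=cv2.INTER_CUBIC)[:,:,::-1])
E
```

```text
before flap_eye {'scene': [[337.7, 153.6]], 'side': [[341.1, 164.0]]} (array([ 0.6317, -0.0046,  0.3259]), [np.float64(0.0015), np.float64(0.0015)])
before hook_tip {'scene': [[332.9, 151.9]], 'side': [[325.5, 153.4]]} (array([0.6712, 0.0792, 0.289 ]), [np.float64(0.006), np.float64(0.006)])
hand eye (array([0.6504, 0.0055, 0.3159]), [np.float64(0.0001), np.float64(0.0001)]) hand tip (array([0.6469, 0.0475, 0.3249]), [np.float64(0.0004), np.float64(0.0004)])
after flap_eye {'scene': [[339.4, 157.3]], 'side': [[338.9, 158.7]]} (array([0.659 , 0.0242, 0.3033]), [np.float64(0.0065), np.float64(0.0065)])
after hook_tip {'scene': [[338.8, 153.6]], 'side': [[331.5, 157.0]]} (array([0.6734, 0.0575, 0.2899]), [np.float64(0.0016), np.float64(0.0016)])
expected tip [0.6489 0.0349 0.315 ] 17.025
```

View pics/e6.png

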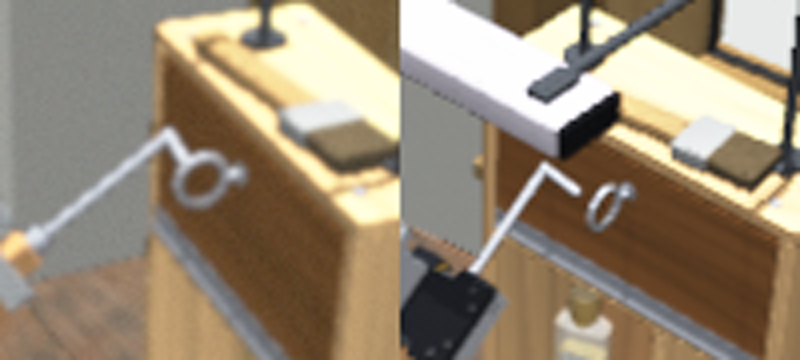

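Run:
```python
from h import *
np.set_printoptions(precision=4,suppress=True)
S={c:eyes.snapshot(c) for c in ("scene","side")}
f=lambda a:(np.array(a)+.5)/4-.5+[290,110]
for n,a,b in [("eye",(201,180),(203,206)),("tip",(186,166),(179,191)),("bend",(168,131),(147,166))]:
    print(n,tri([(S["scene"],f(a)),(S["side"],f(b))]))
l=np.deg2rad(34);e=np.array([.646,.005,.315]);yh=np.array([-np.sin(YAW),np.cos(YAW),0])
print("exp bend",e+.062*yh,"exp tip",e+.03*yh)
# bright metal pixels near the eye: centroid/bounds of ring in both
st=manip.read_state();print(st["position"]-tcp(e+.062*yh,l,YAW)[0],st["force"])
```

```text
eye (array([0.648 , 0.0099, 0.3151]), [np.float64(0.0012), np.float64(0.0012)])
tip (array([0.6515, 0.0331, 0.3137]), [np.float64(0.0023), np.float64(0.0023)])
bend (array([0.6532, 0.0617, 0.3228]), [np.float64(0.001), np.float64(0.001)])
exp bend [0.6519 0.0667 0.315 ] exp tip [0.6489 0.0349 0.315 ]
[-0.  0.  0.] [-0.4536  0.4928 -1.9102]
```

```bash
cat >> h.py <<'E'
LEAN=np.deg2rad(34);YH=np.array([-np.sin(YAW),np.cos(YAW),0])
E0=np.array([.648,.0105,.311])   # commanded eye (true eye corrected for hook offset in hand)
E
python3 - <<'E'
from h import *
np.set_printoptions(precision=4,suppress=True)
p,r=tcp(E0+.056*YH,LEAN,YAW);manip.servo_line(p,r,rate=.06)
f0=manip.read_state()["force"]
p,r=tcp(E0+.016*YH,LEAN,YAW);print(manip.servo_line(p,r,rate=.06,until_force=4))
st=manip.read_state();print(st["force"]-f0,st["position"]-p,st["time_s"])
S={c:eyes.snapshot(c)["image"] for c in ("scene","side")}
cv2.imwrite("pics/e7.png",cv2.resize(np.hstack([S["scene"][120:190,300:380],S["side"][120:190,300:380]]),(800,350),interpolation=cv2.INTER_CUBIC)[:,:,::-1])
E
```

```text
False
[-0.0657  0.3107 -0.3914] [0.0001 0.0003 0.0001] 18.1917
```

View pics/e7.png

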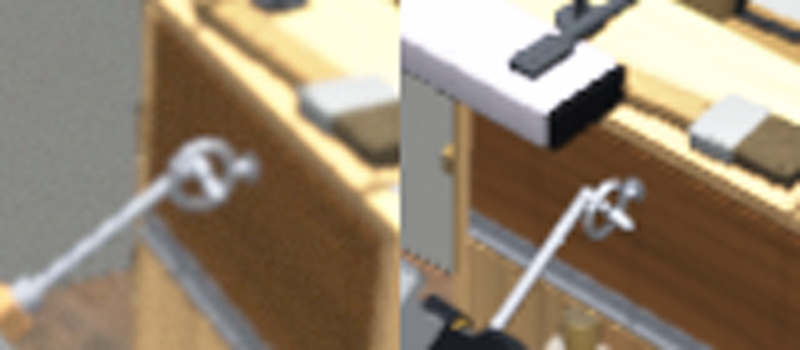

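The prong clearly passes through the ring in both views. Before pulling I check IK along the arc and for the withdrawal.

```bash
cat >> h.py <<'E'
HG=E0+.026*np.array([np.cos(YAW),np.sin(YAW),0])-[0,0,.1]
XC=np.array([np.cos(YAW),np.sin(YAW),0])
def arc(th,dy=.016,l1=14): return tcp(eye(th,HG,YAW)+dy*YH,np.deg2rad(34-(34-l1)*th/1.5),YAW)
E
python3 - <<'E'
from h import *
np.set_printoptions(precision=3,suppress=True)
for th in (.75,1.1,1.5):
    print(th,manip.ik(*arc(th)))
e=eye(1.5,HG,YAW)
for b in (.03,.045,.06):
  for l in (3,8,12): print(b,l,manip.ik(*tcp(e+.055*YH-b*XC,np.deg2rad(l),YAW)))
s=manip.read_state();print(s["joint_pos"])
E
```

```text
0.75 [-0.833 -0.143  0.437  2.369  0.474  0.576  0.729]
1.1 [-0.844 -0.102  0.471  2.373  0.358  0.584  0.834]
1.5 [-0.87  -0.004  0.559  2.352  0.181  0.575  1.024]
0.03 3 [-0.901  0.02   0.539  2.239  0.017  0.839  1.101]
0.03 8 [-0.904 -0.012  0.498  2.303  0.11   0.73   0.991]
0.03 12 [-0.908 -0.03   0.467  2.354  0.201  0.643  0.884]
0.045 3 [-0.9   -0.011  0.511  2.264  0.04   0.841  1.06 ]
0.045 8 [-0.899 -0.042  0.463  2.328  0.133  0.735  0.947]
0.045 12 [-0.906 -0.059  0.434  2.378  0.226  0.652  0.836]
0.06 3 [-0.898 -0.041  0.48   2.289  0.06   0.845  1.019]
0.06 8 [-0.892 -0.071  0.427  2.351  0.153  0.742  0.904]
0.06 12 [-0.905 -0.088  0.402  2.402  0.248  0.662  0.789]
[-0.789 -0.087  0.435  2.34   0.722  0.427  0.534]
```

Run:
```python
from h import *
np.set_printoptions(precision=3,suppress=True)
for th in (.25,.5,.75,1.0,1.25,1.5):
    manip.servo_line(*arc(th),rate=.07)
    st=manip.read_state();print(th,st["time_s"],st["force"],st["torque"],st["gripper_width"])
S={c:eyes.snapshot(c)["image"] for c in ("scene","side")}
cv2.imwrite("pics/e8.png",cv2.resize(np.hstack([S["scene"][100:280,240:440],S["side"][100:280,240:440]]),(800,360),interpolation=cv2.INTER_CUBIC)[:,:,::-1])
```

```text
0.25 18.875 [ 0.119 -0.042 -1.059] [ 0.058  0.481 -0.027] 0.019932833341741105
0.5 19.4333 [-0.495 -0.421 -1.962] [0.062 0.618 0.025] 0.019740465349912015
0.75 19.9583 [-0.972 -0.006 -1.4  ] [ 0.127  0.69  -0.024] 0.01982883971921841
1.0 20.45 [-2.574  0.379 -1.111] [ 0.12   0.757 -0.067] 0.019154315594689383
1.25 20.9083 [-0.151 -0.28  -1.558] [0.164 0.735 0.026] 0.01943111209135079
1.5 21.3333 [-0.993 -0.286 -1.917] [ 0.061  0.285 -0.036] 0.019565526381552983
```

View pics/e8.png

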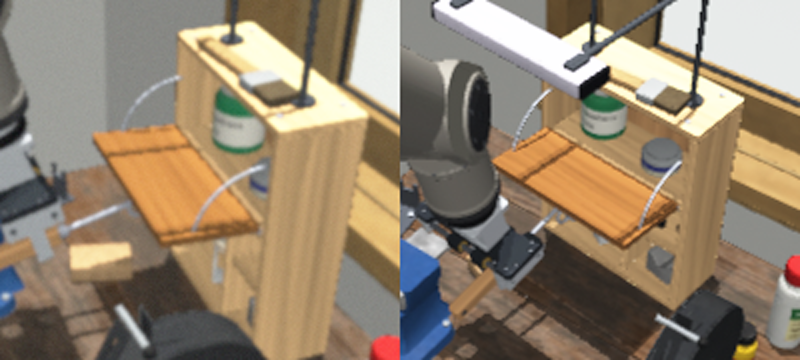

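The flap lies open in both views, with the hook under it and the grip unchanged. I'll measure the flap's slope, then unhook and draw back.

Run:
```python
from h import *
np.set_printoptions(precision=3,suppress=True)
s=eyes.snapshot("side");P=cloud(s,np.ones((400,640),bool))
d=(P-HG);a=d@XC;b=d@YH
k=(a<-.02)&(a>-.11)&(abs(b)<.1)&(abs(d[:,2]-.015)<.03);f=np.polyfit(a[k],d[k,2],1);print("flap top slope,z0",f,k.sum(),"angle",np.pi/2+np.arctan(f[0]))
ang=np.pi/2+np.arctan(f[0])
if ang>1.42:
    manip.sleep(.3)
    manip.servo_line(arc(1.5,dy=.047)[0],rate=.06,until_force=8)
    st=manip.read_state();print(st["force"],st["time_s"])
    e=eye(1.5,HG,YAW)
    p,r=tcp(e+.047*YH-.055*XC,np.deg2rad(11),YAW);print(manip.servo_line(p,r,rate=.1,until_force=8))
    st=manip.read_state();print(st["force"],st["time_s"],st["position"])
    s=eyes.snapshot("side");P=cloud(s,np.ones((400,640),bool));d=(P-HG);a=d@XC;b=d@YH
    k=(a<-.02)&(a>-.11)&(abs(b)<.1)&(abs(d[:,2]-.015)<.03);print(np.polyfit(a[k],d[k,2],1))
    c=eyes.snapshot("scene")
    cv2.imwrite("pics/e9.png",cv2.resize(np.hstack([c["image"][120:280,200:420],s["image"][120:280,200:420]]),(800,291),interpolation=cv2.INTER_CUBIC)[:,:,::-1])
```

```text
flap top slope,z0 [-0.064  0.017] 1410 angle 1.5072282427997143
[ 0.099 -0.696 -1.781] 22.45
False
[ 0.42   0.578 -1.41 ] 23.1917 [0.404 0.081 0.122]
[-0.071  0.016]
```

View pics/e9.png

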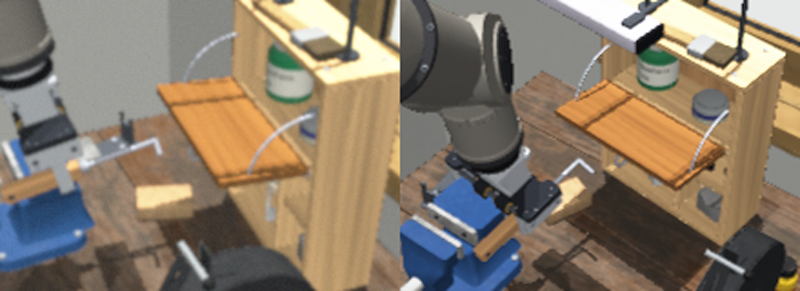

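The flap is fully open (1.5) and the hook is drawn clear in front of it. Now I carry it back above the rest and check the handle's line in the hand before lowering.

```bash
cat >> h.py <<'E'
RY=np.deg2rad(11.1);G=np.array([.499,.3366,.0006])
def handle(z):
    """fit handle top in wrist view: heights/centre line vs hook frame of commanded pose"""
    s=eyes.snapshot("wrist");P=cloud(s,np.ones((400,640),bool))
    ux=np.array([np.cos(RY),np.sin(RY)]);uy=np.array([-ux[1],ux[0]])
    d=P[:,:2]-G[:2];a=d@ux;b=d@uy
    k=(a>-.1)&(a<-.012)&(abs(b)<.022)&(P[:,2]>z+.057-.012)&(P[:,2]<z+.057+.012)
    return "pitch,top-rel",np.polyfit(a[k],P[k,2]-z,1),"yaw,y",np.polyfit(a[k],b[k],1),"rear",np.percentile(a[k],1),k.sum()
E
python3 - <<'E'
from h import *
np.set_printoptions(precision=4,suppress=True)
st=manip.read_state();p=st["position"]
manip.servo_line(p+[0,0,.08],rate=.15)
manip.servo_line([.42,.30,.2],rot(RY,0,0),rate=.2)
manip.servo_line(G+[0,0,.13],rot(RY,0,0),rate=.2)
manip.servo_line(G+[0,0,.035],rate=.15)
print(handle(.035));st=manip.read_state();print(st["time_s"],st["gripper_width"],st["force"])
E
```

```text
('pitch,top-rel', array([0.0029, 0.0576]), 'yaw,y', array([-0.0024,  0.0009]), 'rear', np.float64(-0.0823075059439187), np.int64(7145))
26.7667 0.01959336147872653 [-1.3074  0.1912 -0.6944]
```

Run:
```python
from h import *
np.set_printoptions(precision=4,suppress=True)
print(manip.servo_line(G+[0,0,.0005],rate=.06,until_force=6))
print(manip.read_state()["position"],manip.read_state()["force"])
eoat.command_gripper(.045)
manip.servo_line(G+[0,0,.12],rate=.1)
manip.servo_line(G+[-.01,0,.2],rate=.2)
print(handle(0))
s=eyes.snapshot("wrist")
for t,z in [("hook_grip",.0455),("hook_tip",.0455)]: print(t,[(a["conf"],pt(s,a["xy"],z)) for a in eyes.landmark_of(t,"wrist")[:1]])
s=eyes.snapshot("side");P=cloud(s,np.ones((400,640),bool));d=(P-HG);a=d@XC;b=d@YH
k=(a<-.02)&(a>-.11)&(abs(b)<.1)&(abs(d[:,2]-.015)<.03);print("flap",np.polyfit(a[k],d[k,2],1),k.sum())
print(manip.read_state()["time_s"])
```

```text
True
[0.4983 0.3362 0.0005] [-2.1642 -0.7946 10.9449]
('pitch,top-rel', array([0.0151, 0.0569]), 'yaw,y', array([0.009 , 0.0011]), 'rear', np.float64(-0.08389011263547111), np.int64(1467))
hook_grip [(0.77, array([0.4963, 0.3386, 0.0455]))]
hook_tip [(0.62, array([0.634 , 0.3303, 0.0455]))]
flap [-0.0709  0.0162] 1399
30.0917
```

```bash
python3 -c "
from h import *
print(manip.finish_job())"
```

```text
the job is handed in; nothing more can be done
None
```

The job is handed in after about 30 s of robot time: the flap lies fully open at about 1.5 rad, and the hook is back in both forks of its rest, pointing the way it did. I did not re-measure the bottles and sanding block at the end.

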